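# Screw a lock cylinder home, back it off a quarter turn and hold it

### The job

With the half-inserted key as a handle, screw the lock cylinder clockwise into the lock in the vise until its head bottoms out on the collar, then back it off a quarter turn so that the key's flat bow lies in line with the long side of the lock. Finish while still gripping it, holding the cylinder steady at that angle so that the clamp screw can be tightened; do not disturb the things lying around the vise.

Things in the scene. Friction and masses are not known exactly. Their poses are not given: they have to be found in the camera images.
- vise: Low grey bench vise, fixed to the counter, holding a mortise lock flat. Origin: on the counter, exactly under the vertical axis of the lock cylinder. z up; y along the long side of the lock; -x towards the lock's faceplate. Jaws (up to 57 mm high) reach to y = -150 and 80 mm, the screw and handle to y = -230 mm.
- lock_top (a point): The lock: steel case 95 x 150 x 23 mm lying flat, brass faceplate 203 mm long on one long edge. Point: on the cylinder's axis at the level of the case's top, 63 mm above the counter; axes as the vise. Case from x = -65 to 30, y = -110 to 40 mm; faceplate at x = -70 mm, 5 mm higher than the case, latch bolt out to x = -93 mm. A steel collar 45 mm across, 10 mm high, lies round the cylinder.
- key: Upright key, half inserted in the cylinder: black plastic bow 28 mm wide (its x) x 10 mm thick (its y) x 32 mm tall (z up), above 14 mm of bare thin blade. Origin: centre of the bow, on the cylinder's axis, 110 mm above the counter. It turns as one with the cylinder. Head bottomed out: key x along vise x (crosswise to the lock). A quarter turn back: key x along vise y, in line with the lock.
- cylinder (a joint): Turn of cylinder (brass head 34 mm across, 6.5 mm high) and key in the lock's thread, rad. 0: head bottomed out on the collar, a hard stop. Positive: backed out anticlockwise seen from above by that angle; clockwise screws in. It starts 2.0 to 4.6 rad out. The thread (0.8 mm a turn) drags with about 0.1 N m and stays where it is left.
- screwdriver: Bystander, leave alone: a screwdriver 170 mm long with a wooden handle, lying on the counter beyond the vise. Origin near its middle, x along it to the tip.
- pin_tray: Bystander, leave alone: a grey open tray 100 x 150 x 22 mm with twelve cells of small pins, beyond the vise. Origin: centre of its underside.
- padlock: Bystander, leave alone: a brass padlock 42 mm wide lying flat, 18 mm high, before the vise. Origin: centre of the underside of its body.
- profile_cylinder: Bystander, leave alone: a brass profile cylinder standing on end, 60 mm tall, 30 x 17 mm across, beside the fixed jaw of the vise. Origin: centre of its underside.

How it is judged:
On the way:
1. the cylinder is screwed in until its head bottoms out on the collar (value of joint cylinder below 0.1 rad), for 0.2 s.
At the end, for the whole second after the job is handed in: after bottoming out (within 0.1 rad of the stop), the cylinder stands a quarter turn (1.57 rad, within 0.22 rad) out from the stop, still, and the fingers still grip the key or cylinder (more than 8 N of contact force) (value of joint cylinder between 1.35 and 1.79 rad and velocity of joint cylinder between -0.05 and 0.05 rad/s and contact force between the fingers and key above 8 N); the arm keeps its last pose, push and grip.
It fails at once if a bystander was moved by more than 20 mm (distance of any of screwdriver, pin_tray, padlock, profile_cylinder from where it was at the start of the episode above 0.02 m).
It also fails if it takes over 64 s, if anything falls off the work surface, if the arm or the gripper's body presses on something with over 40 N, if the wrist force passes 120 N, or if a joint passes its speed limit or range.

### The arm

A 6-joint arm with a two-finger parallel gripper is mounted at the origin on the work surface. World frame = base frame: x ahead of the robot, y to its left, z up, the work surface at z = 0. Lengths are in m, angles in rad, forces in N, time in s.
With the tool pointing down it reaches from about 0.3 to 0.875 m from the base axis. Payload 4.2 kg.
Tool frame: the origin (TCP) lies on the centre line of the jaws, within the pads' length; the fingertips stand 25 mm ahead of it and the grasp point (between the pads) lies 6 mm ahead of it (robot.finger_overhang is the distance from the TCP to the fingertips, in m); x points along the fingers, y is the direction in which the jaws open and shut, and the axes are right-handed (so a half turn about x gives the same grasp; the last joint's range is limited). The gripper opens to 85 mm and grips with 20 to 120 N. Pads are 22 mm wide; open, the fingers measure 114 mm over their backs; the gripper's body (76 mm by 85 mm) begins 54 mm behind the grasp point. The pads swing forward as they close: fully open they stand 13 mm farther back than shut.
Start: joints at [1.211, 0.32, 1.565, -0, 1.257, -0.02], TCP at [0.192, 0.542, 0.256] pointing down, gripper open.
Joint ranges: [-3.11, 3.11], [-0.84, 2.01], [0.21, 2.61], [-1.34, 4.49], [0.05, 2.63], [-2.56, 2.56]. Speed limits (rad/s): [2.57, 2.57, 3.14, 3.14, 3.14, 3.14].

### API

Orientations are given as [roll, pitch, yaw] about the fixed x, y, z axes, in that order (R = Rz(yaw) Ry(pitch) Rx(roll)).
In Python, from workcell import robot gives the robot as it stands. Calls block until the motion is done:
- robot.move_ptp(position, orientation): joint-space move of the TCP to a pose.
- robot.servo_line(position, vel=0.15, ori=None, force_limit=None): straight line of the TCP; ori=None keeps the orientation; vel is the mean speed in m/s. With force_limit (N) it stops when the force on the tool has changed by that much, and returns True; else False.
- robot.set_joints(angles): joint-space move.
- robot.open_gripper() and robot.close_gripper(force=None): open the fingers fully, or close them until they stop; force is the grip in N (None keeps the last).
- robot.wait(seconds).
- robot.ik(position, orientation): joint angles nearest the present ones, or None.
- robot.read_camera(name): name is "scene" or "top" or "wrist"; returns a dict with "img" (480x640x3 uint8, red, green, blue), "fov_y" (degrees; the focal length in pixels is half the picture's height over the tangent of half this angle, whatever the lens; pixels are square), "cx", "cy" (the principal point, pixels), "R" (3x3) and "t" (3): a world point X has camera coordinates R X + t. Camera axes: x right, y down, z forward; pixel columns grow to the right and rows downward; lengths in m; the calibration is good to about 2 mm. A picture is of the moment at which its call begins. There is no depth.
A pose or a line that the arm cannot do raises robot.IKError and nothing moves.
- robot.finish_job(): hands the job in, once; it reports no verdict.
Readings, each from a call of its own:
- robot.get_t(): time.
- robot.get_joint_positions(): joint angles.
- robot.get_joint_velocities(): joint speeds.
- robot.get_joint_efforts(): joint torques, N m.
- robot.get_tcp_pos(): TCP position.
- robot.get_eef_rot(): TCP orientation.
- robot.get_ft_force(): force on the tool from outside, world axes, zero at the start.
- robot.get_torque(): the same for the moment, N m.
- robot.get_gripper_width(): finger opening in m.
Only numpy, scipy, OpenCV 4.12 (cv2) and the standard library are available. Lean on these libraries where they do the work, as an engineer would, in place of code of your own. Each camera call takes 0.05 s, during which the arm holds its last target.

## Working session

There is one attempt and no reset: what is moved stays moved. The work goes in short steps, each a Python script; the robot and the scene stay as the last script left them, time stands still between calls to the robot, and variables do not carry over. Pictures are saved under pics/ and viewed, and the job is handed in when it is done.

```bash
ls; mkdir -p pics
python3 - <<'E'
from workcell import robot
import cv2
for n in ["scene","top","wrist"]:
    c=robot.read_camera(n); cv2.imwrite(f"pics/{n}0.png",c["img"][:,:,::-1])
    print(n,c["fov_y"],c["cx"],c["cy"],c["R"],c["t"])
print(robot.get_t(),robot.get_eef_rot(),robot.get_gripper_width(),robot.finger_overhang)
E
```

```text
pics
scene 53.05563494958577 323.9000911938488 241.3155895497758 [[-0.59859689  0.80080424 -0.01985791]
 [ 0.59800559  0.43023723 -0.67622868]
 [-0.53298318 -0.41666353 -0.73642408]] [ 0.22757378 -0.31250593  1.23883931]
top 54.305190769588364 316.42727832832605 241.3724997973876 [[-0.01595409 -0.99987217 -0.00105265]
 [-0.99076096  0.01595049 -0.13467852]
 [ 0.1346781  -0.00110575 -0.99088879]] [0.14791117 0.56431001 0.7576753 ]
wrist 64.39858388835526 320.89504058389963 242.63716325960092 [[ 0.33434957  0.94244707 -0.00197238]
 [ 0.9023157  -0.31950665  0.28938189]
 [ 0.27209692 -0.09853442 -0.9572117 ]] [-0.57429465 -0.03768342  0.37970751]
0.15 [-1.59053148  1.56946239 -1.93035931] 0.0852956239635566 0.025
```

View pics/scene0.png

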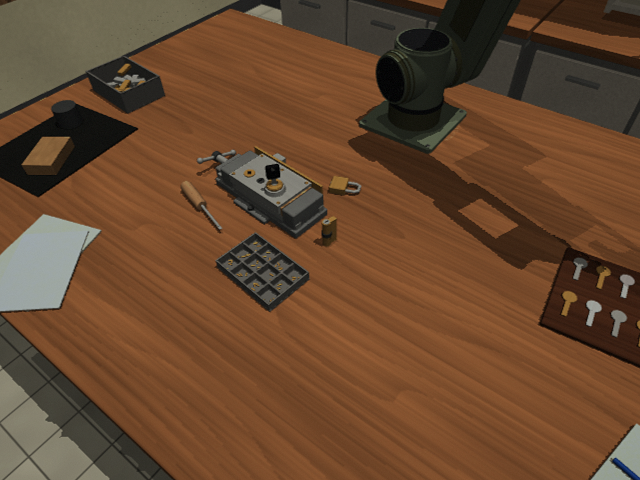

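View pics/top0.png

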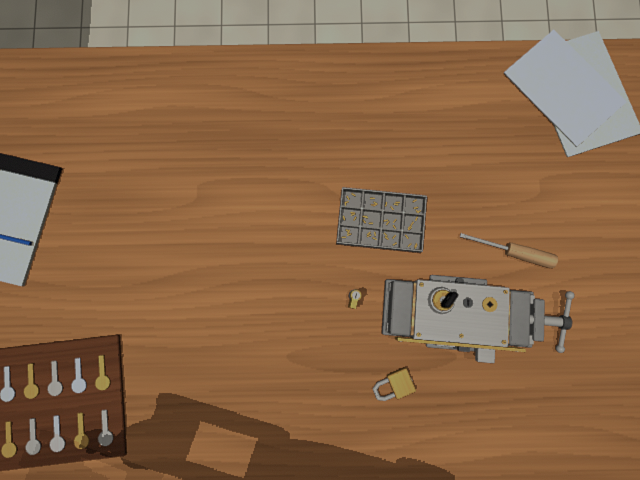

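View pics/wrist0.png

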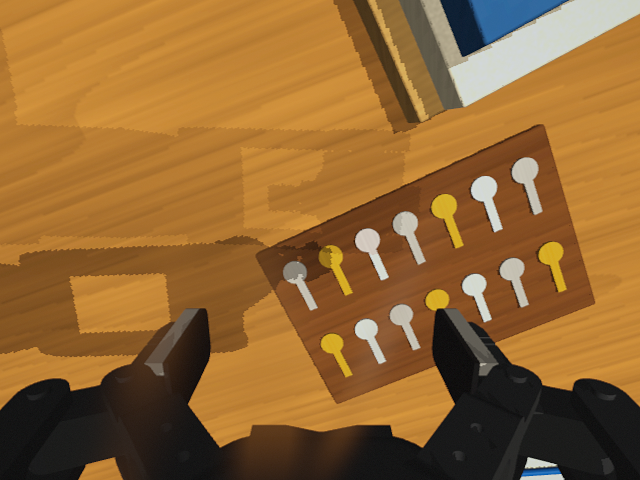

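The top view shows the lock at about cols 385-570, faceplate side down, screw handle to the right. The brass head is at about (442,300) and the black bow at about (449,299). I'll enlarge both views around the key.

```bash
cat > h.py <<'E'
import numpy as np, cv2
def K(c):
    f=240/np.tan(np.radians(c["fov_y"])/2); return f
def ray(c,u,v,z):
    f=K(c); d=np.array([(u-c["cx"])/f,(v-c["cy"])/f,1]); R=np.array(c["R"]);t=np.array(c["t"])
    o=-R.T@t; w=R.T@d; return o+w*(z-o[2])/w[2]
def proj(c,X):
    f=K(c); p=np.array(c["R"])@np.array(X)+np.array(c["t"]); return f*p[0]/p[2]+c["cx"],f*p[1]/p[2]+c["cy"]
def crop(img,u0,v0,u1,v1,s,name):
    cv2.imwrite(name,cv2.resize(img[v0:v1,u0:u1,::-1],None,fx=s,fy=s,interpolation=cv2.INTER_CUBIC))
E
python3 - <<'E'
from workcell import robot
from h import *
c=robot.read_camera("top"); crop(c["img"],380,265,580,370,4,"pics/topc.png")
c=robot.read_camera("scene"); crop(c["img"],190,130,350,250,5,"pics/scenec.png")
E
```

```text
(no output)
```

View pics/topc.png

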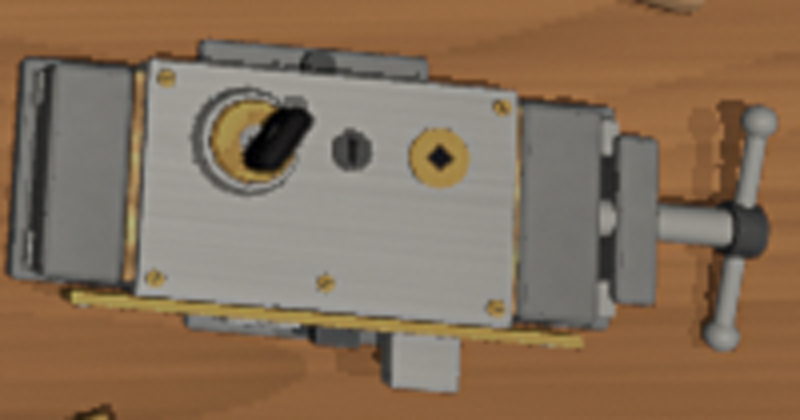

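View pics/scenec.png

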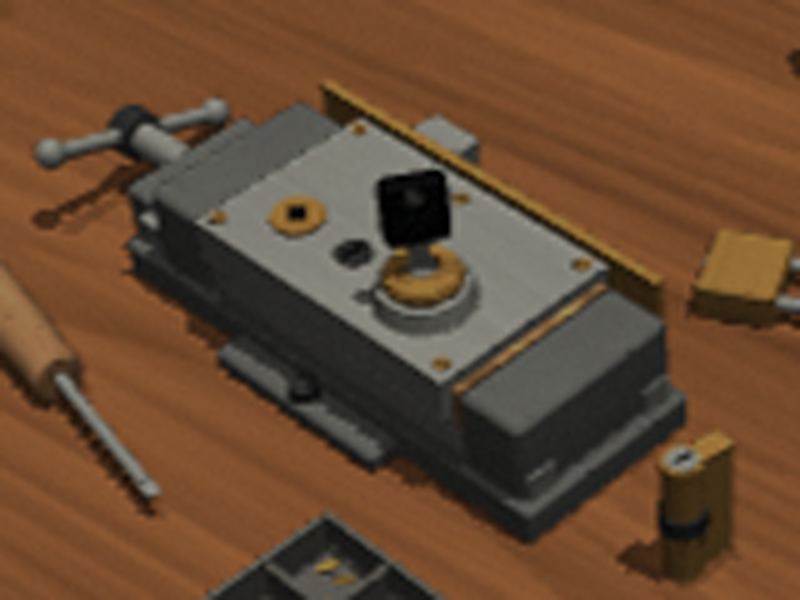

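Run:
```python
from workcell import robot
from h import *
c=robot.read_camera("top")
P=lambda x,y,z: ray(c,380+x/4-.375,265+y/4-.375,z)
col=P(246,141,.073); print("collar",col)
TL,BL,TR,BR=[P(*p,.063) for p in [(148,60),(137,295),(518,92),(510,325)]]
for a,b in [(TR,TL),(BR,BL),(BL,TL),(BR,TR)]:
    d=a-b if False else b-a; print(np.linalg.norm(d),np.degrees(np.arctan2(d[1],d[0])))
# expected yaw: y axis of vise = TR->TL
th=np.arctan2(*(TL-TR+BL-BR)[1::-1])-np.pi/2
print("yaw",th)
Rz=np.array([[np.cos(th),-np.sin(th)],[np.sin(th),np.cos(th)]])
for n,p,l in [("TL",TL,(30,40)),("BL",BL,(-65,40)),("TR",TR,(30,-110)),("BR",BR,(-65,-110))]:
    print(n,p[:2]-Rz@np.array(l)/1000)
print("bow pts",P(300,112,.126),P(262,148,.126))
# reach checks
q0=np.array(robot.get_joint_positions())
p=col.copy()
for z in (.104,.30):
  for y in np.arange(-3.2,3.3,.4):
    q=robot.ik([p[0],p[1],z],[-np.pi/2,np.pi/2,y-np.pi/2+0]); print(z,round(y,1),None if q is None else np.round(q,2))
```

```text
collar [ 0.46432086 -0.05889302  0.073     ]
0.15046580410481217 84.13560687010893
0.149146678701486 84.56527061607336
0.0942104713412096 -5.24424103083729
0.09308700062769679 -6.051282249634427
yaw -0.09861995360011977
TL [ 0.46394314 -0.06017997]
BL [ 0.46466542 -0.06092271]
TR [ 0.46333842 -0.06058716]
BR [ 0.4653085  -0.06012778]
bow pts [ 0.47436029 -0.06557927  0.126     ] [ 0.46130364 -0.05073508  0.126     ]
0.104 -3.2 [-0.15  0.31  2.02  0.    0.81  1.48]
0.104 -2.8 [-0.15  0.31  2.02  0.    0.81  1.08]
0.104 -2.4 [-0.15  0.31  2.02  0.    0.81  0.68]
0.104 -2.0 [-0.15  0.31  2.02 -0.    0.81  0.28]
0.104 -1.6 [-0.15  0.31  2.02 -0.    0.81 -0.12]
0.104 -1.2 [-0.15  0.31  2.02 -0.    0.81 -0.52]
0.104 -0.8 [-0.15  0.31  2.02 -0.    0.81 -0.92]
0.104 -0.4 [-0.15  0.31  2.02 -0.    0.81 -1.32]
0.104 -0.0 [-0.15  0.31  2.02 -0.    0.81 -1.72]
0.104 0.4 [-0.15  0.31  2.02 -0.    0.81 -2.12]
0.104 0.8 [-0.15  0.31  2.02 -0.    0.81 -2.52]
0.104 1.2 None
0.104 1.6 None
0.104 2.0 None
0.104 2.4 [-0.15  0.31  2.02  0.    0.81  2.16]
0.104 2.8 [-0.15  0.31  2.02  0.    0.81  1.76]
0.104 3.2 [-0.15  0.31  2.02  0.    0.81  1.36]
0.3 -3.2 [-0.15  0.12  1.72  0.    1.3   1.48]
0.3 -2.8 [-0.15  0.12  1.72  0.    1.3   1.08]
0.3 -2.4 [-0.15  0.12  1.72  0.    1.3   0.68]
0.3 -2.0 [-0.15  0.12  1.72  0.    1.3   0.28]
0.3 -1.6 [-0.15  0.12  1.72  0.    1.3  -0.12]
0.3 -1.2 [-0.15  0.12  1.72 -0.    1.3  -0.52]
0.3 -0.8 [-0.15  0.12  1.72 -0.    1.3  -0.92]
0.3 -0.4 [-0.15  0.12  1.72 -0.    1.3  -1.32]
0.3 -0.0 [-0.15  0.12  1.72 -0.    1.3  -1.72]
0.3 0.4 [-0.15  0.12  1.72 -0.    1.3  -2.12]
0.3 0.8 [-0.15  0.12  1.72 -0.    1.3  -2.52]
0.3 1.2 None
0.3 1.6 None
0.3 2.0 None
0.3 2.4 [-0.15  0.12  1.72  0.    1.3   2.16]
0.3 2.8 [-0.15  0.12  1.72  0.    1.3   1.76]
0.3 3.2 [-0.15  0.12  1.72  0.    1.3   1.36]
```

Run:
```python
from workcell import robot
from h import *
robot.move_ptp([.4643,-.0603,.25],[0,np.pi/2,.72-np.pi/2])
print(robot.get_t(),robot.get_joint_positions(),robot.get_tcp_pos(),robot.get_eef_rot())
c=robot.read_camera("wrist"); cv2.imwrite("pics/w1.png",c["img"][:,:,::-1])
print(proj(c,[.4643,-.0603,.126]), -np.array(c["R"]).T@c["t"])
c=robot.read_camera("top"); cv2.imwrite("pics/t1.png",c["img"][:,:,::-1])
```

```text
2.6583 [-1.52517638e-01  1.55962670e-01  1.80423972e+00  2.73275045e-04
  1.18130851e+00 -8.73628417e-01] [ 0.46448708 -0.05968685  0.24999415] [1.95526171 1.57053063 1.1054724 ]
(np.float64(319.44040038381553), np.float64(243.5175421319973)) [ 0.4164518  -0.00422212  0.36767846]
```

View pics/w1.png

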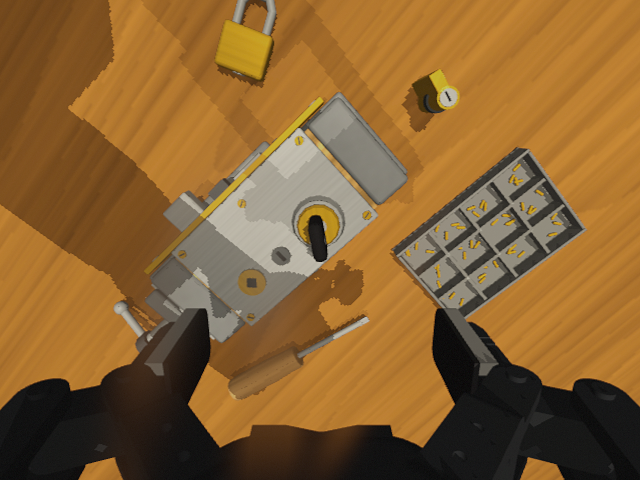

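The bow is at about (317,238) and the collar at about (318,224). The bow's flat plane is close to the image's vertical, as expected for the chosen jaw angle. I'll zoom in to get its exact angle.

Run:
```python
from workcell import robot
from h import *
c=robot.read_camera("wrist"); i=c["img"]; crop(np.clip(i.astype(int)*2,0,255).astype(np.uint8),280,185,360,275,6,"pics/w1c.png")
```

```text
(no output)
```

View pics/w1c.png

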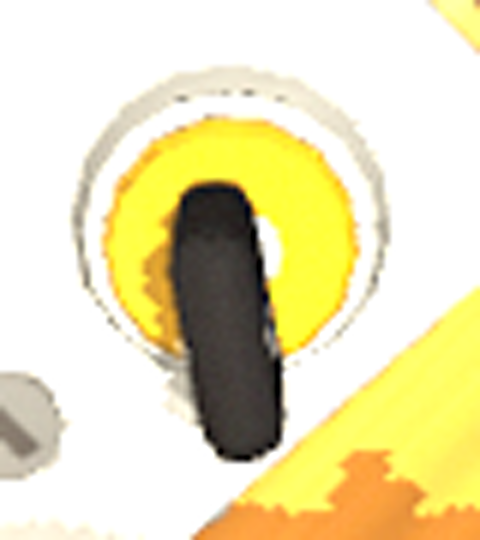

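Run:
```python
from workcell import robot
from h import *
c=robot.read_camera("wrist")
P=lambda x,y,z: ray(c,280+x/6-.4,185+y/6-.4,z)
for a,b in [((180,240),(205,440)),((250,235),(283,430)),((214,235),(243,455))]:
    A,B=P(*a,.126),P(*b,.126); d=A-B; print((A+B)/2,np.linalg.norm(d),np.arctan2(d[1],d[0]))
print(P(231,227,.073))
g=lambda p: ray(c,*p,.063)
# case long edges / corners
q=[g(p) for p in [(299,127),(378,211),(152,283)]]
print(q)
```

```text
[ 0.4594695  -0.06267402  0.126     ] 0.023167947375916393 2.403075949429743
[ 0.46503405 -0.05663521  0.126     ] 0.02270324892856192 2.453997669233442
[ 0.46285829 -0.06051036  0.126     ] 0.02555201849934414 2.413931546966087
[ 0.46238722 -0.06017802  0.073     ]
[array([ 0.40359104, -0.01517222,  0.063     ]), array([ 0.49433046, -0.02268579,  0.063     ]), array([ 0.39154824, -0.19706312,  0.063     ])]
```

Run:
```python
from workcell import robot
from h import *
o=[0,np.pi/2,.85-np.pi/2]; x,y=.4633,-.0603
robot.move_ptp([x,y,.18],o)
print(robot.servo_line([x,y,.113],vel=.08,force_limit=15))
print(robot.get_tcp_pos(),robot.get_ft_force(),robot.get_torque())
c=robot.read_camera("wrist"); cv2.imwrite("pics/w2.png",c["img"][:,:,::-1])
robot.close_gripper(50); robot.wait(.2)
print(robot.get_t(),robot.get_joint_positions(),robot.get_tcp_pos(),robot.get_ft_force(),robot.get_torque(),robot.get_gripper_width())
c=robot.read_camera("wrist"); cv2.imwrite("pics/w3.png",c["img"][:,:,::-1])
```

```text
False
[ 0.46376372 -0.06036173  0.11350058] [-0.34150817  0.27901675  0.43114316] [ 0.03119833 -0.00347269 -0.02973822]
5.1583 [-1.54658506e-01  3.00563827e-01  2.00818500e+00 -1.97920192e-03
  8.34447603e-01 -1.00424855e+00] [ 0.46243961 -0.06089235  0.11307901] [-3.18232083 -3.25516108  2.69592756] [-0.52796737  0.451521    0.08202312] 0.009430633043719038
```

View pics/w3.png

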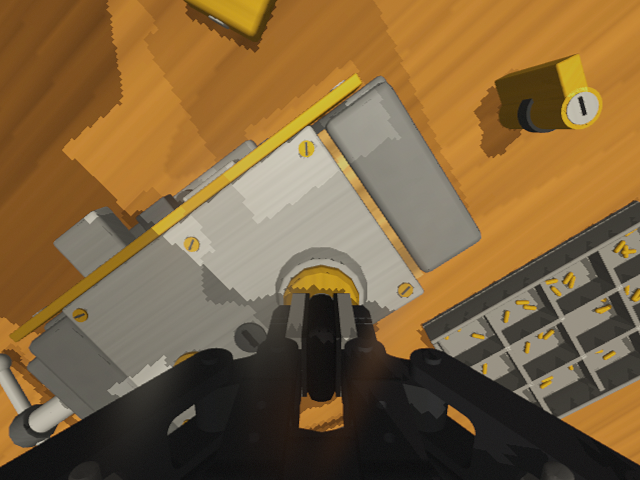

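Key is gripped (width 9.4 mm, pads flat on the bow). Now I'll turn it clockwise (q6 increasing), starting with most of the estimated 2.5 rad.

Run:
```python
from workcell import robot
from h import *
q=np.array(robot.get_joint_positions()); q0=q.copy()
np.save("qgrip.npy",q0)
f=lambda a:np.round(a,3)
for d in [.3,.6,.9,1.2,1.5,1.8,2.0,2.2]:
    q=q0.copy(); q[5]=q0[5]+d; robot.set_joints(q)
    print(d,round(robot.get_t(),2),round(robot.get_joint_positions()[5]-q0[5],3),f(robot.get_ft_force()),f(robot.get_torque()),f(robot.get_tcp_pos()))
    if abs(robot.get_torque()[2])>1: break
c=robot.read_camera("wrist"); cv2.imwrite("pics/w4.png",c["img"][:,:,::-1])
```

```text
0.3 5.6 0.297 [-0.664 -0.673  0.166] [ 0.084  0.001 -0.048] [ 0.463 -0.061  0.113]
0.6 5.99 0.596 [ 1.381  1.529 -1.003] [ 0.204 -0.204 -0.044] [ 0.463 -0.061  0.113]
0.9 6.38 0.895 [ 1.544  2.852 -2.993] [ 0.316 -0.444 -0.107] [ 0.463 -0.061  0.113]
1.2 6.78 1.195 [ 4.344  1.399 -5.888] [ 0.324 -0.677 -0.129] [ 0.463 -0.061  0.113]
1.5 7.17 1.496 [ 4.714  1.645 -6.587] [ 0.365 -0.837 -0.068] [ 0.463 -0.061  0.113]
1.8 7.56 1.796 [ 6.025  1.202 -6.869] [ 0.255 -0.927 -0.122] [ 0.463 -0.061  0.113]
2.0 7.87 1.996 [ 5.717  0.493 -6.162] [ 0.194 -0.908 -0.146] [ 0.464 -0.061  0.113]
2.2 8.18 2.196 [ 6.575  0.364 -7.44 ] [ 0.108 -0.909 -0.051] [ 0.464 -0.061  0.113]
```

View pics/w4.png

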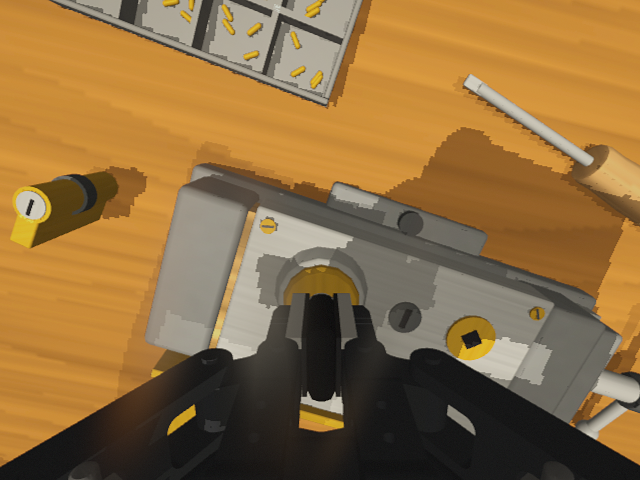

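The key is still square in the jaws and turning with them, with the lock about 17° off the crosswise position. I'll go on in small steps until the torque shows the stop.

Run:
```python
from workcell import robot
from h import *
q0=np.load("qgrip.npy"); f=lambda a:np.round(a,3)
for d in np.arange(2.24,2.9,.04):
    q=q0.copy(); q[5]=q0[5]+d; robot.set_joints(q); robot.wait(.1)
    T=robot.get_torque()
    print(round(d,2),round(robot.get_t(),2),round(robot.get_joint_positions()[5]-q0[5],3),f(robot.get_ft_force()),f(T),round(robot.get_joint_efforts()[5],2),round(robot.get_gripper_width(),4))
    if abs(T[2])>1.0: break
```

```text
2.24 8.57 2.236 [ 6.931  0.175 -8.406] [ 0.046 -0.906 -0.137] -0.1 0.0095
2.28 8.93 2.276 [ 6.863 -0.079 -7.322] [ 0.04  -0.999 -0.089] -0.1 0.0092
2.32 9.28 2.316 [ 6.181 -0.557 -7.85 ] [ 0.122 -0.894 -0.15 ] -0.1 0.0094
2.36 9.62 2.356 [ 6.34  -1.492 -7.95 ] [ 0.043 -0.949 -0.131] -0.1 0.0096
2.4 9.97 2.396 [ 5.653 -0.478 -8.512] [-0.029 -0.935 -0.065] -0.1 0.0098
2.44 10.32 2.436 [ 6.297 -0.958 -7.206] [-0.035 -0.919 -0.114] -0.1 0.0092
2.48 10.68 2.476 [ 6.426 -1.275 -7.272] [-0.055 -0.953 -0.077] -0.1 0.0094
2.52 11.03 2.516 [ 6.198 -2.229 -8.305] [-0.072 -0.885 -0.113] -0.1 0.0094
2.56 11.38 2.554 [ 6.156  0.459 -7.295] [ 0.164 -0.958  0.763] 0.81 0.0093
2.6 11.72 2.592 [ 5.913  0.538 -7.616] [ 0.2   -0.962  1.519] 1.52 0.0094
```

The stop shows at d ≈ 2.53 (torque jumps to 1.5 N m), matching the 2.52 rad camera estimate. I'll hold briefly, then back off a quarter turn.

Run:
```python
from workcell import robot
from h import *
q0=np.load("qgrip.npy"); f=lambda a:np.round(a,3)
robot.wait(.5); print(robot.get_torque()[2])
c=robot.read_camera("wrist"); crop(c["img"],100,100,540,460,1.8,"pics/w5.png")
for d in [2.5,2.2,1.8,1.4,1.1,.955]:
    q=q0.copy(); q[5]=q0[5]+d; robot.set_joints(q); 
    print(d,round(robot.get_t(),2),round(robot.get_joint_positions()[5]-q0[5],3),f(robot.get_ft_force()),f(robot.get_torque()),round(robot.get_gripper_width(),4))
robot.wait(.5)
R=robot.get_eef_rot(); print(R,f(robot.get_ft_force()),f(robot.get_torque()),robot.get_gripper_width(),f(robot.get_joint_velocities()))
c=robot.read_camera("wrist"); crop(c["img"],0,0,640,480,1,"pics/w6.png")
c=robot.read_camera("top"); crop(c["img"],340,225,580,390,3.3,"pics/t6.png")
c=robot.read_camera("scene"); crop(c["img"],170,100,370,250,4,"pics/s6.png")
```

```text
1.5020753041858537
2.5 12.53 2.495 [ 6.011 -1.675 -8.297] [ 0.004 -0.904  0.133] 0.009
2.2 12.92 2.195 [ 6.218  0.4   -7.33 ] [ 0.157 -0.952  0.148] 0.0095
1.8 13.38 1.795 [ 6.134  1.253 -6.445] [ 0.316 -0.854  0.099] 0.0094
1.4 13.85 1.395 [ 4.924  2.286 -6.212] [ 0.412 -0.839  0.067] 0.0094
1.1 14.24 1.095 [ 4.711  2.026 -6.108] [ 0.438 -0.7    0.122] 0.0096
0.955 14.51 0.953 [ 5.055  3.156 -4.436] [ 0.464 -0.725  0.12 ] 0.0094
[-0.48810833  1.5695613  -2.16184527] [ 4.915  1.662 -5.605] [ 0.485 -0.75   0.067] 0.009398687977100013 [ 0.    -0.001  0.001 -0.001  0.     0.001]
```

View pics/w6.png

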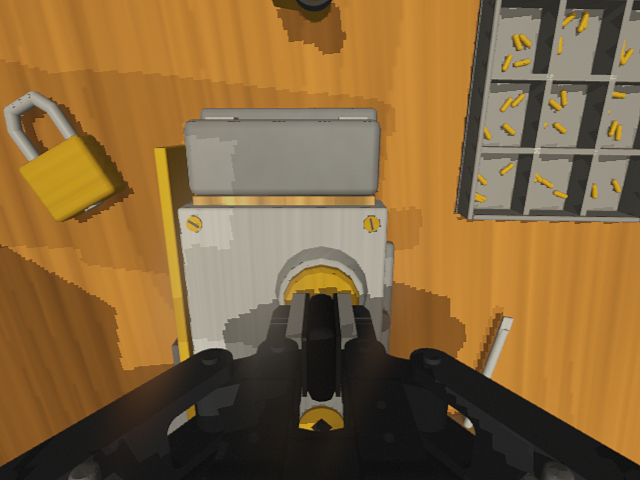

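View pics/s6.png

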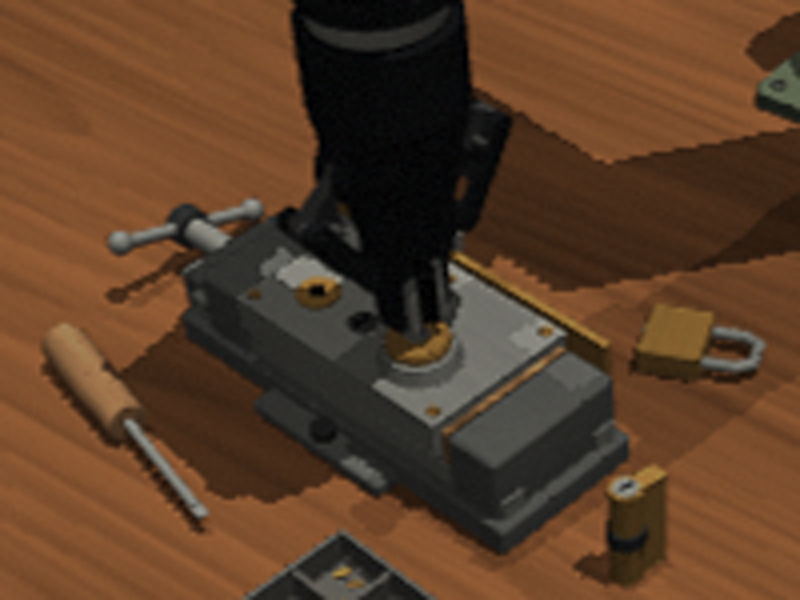

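View pics/w5.png

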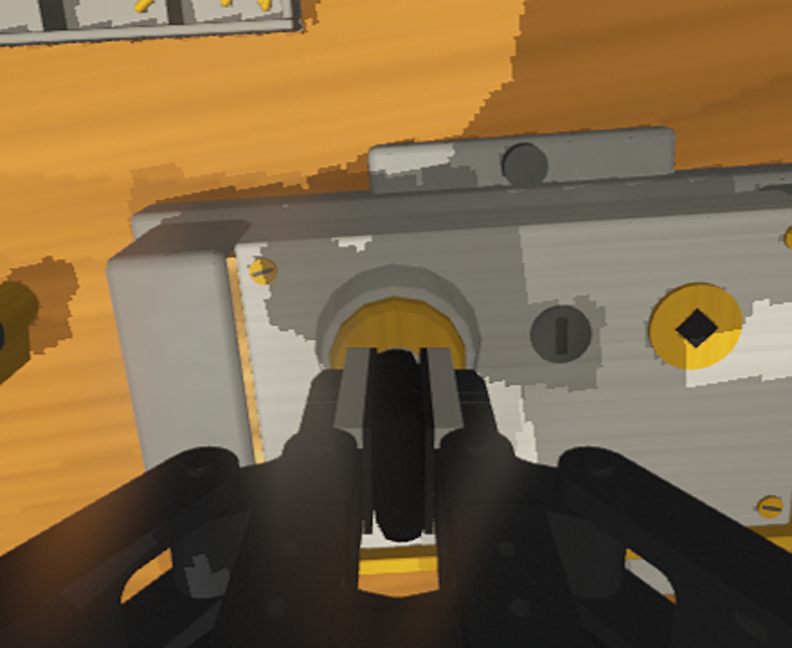

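The wrist view shows the case edge level at rows 205-207, so the jaws are square to the lock. The bow is still flat between the pads at about (320,345), and the bystanders are where they were. The tool's angle is -0.103 rad against a vise yaw of -0.099. Handing in.

Run:
```python
from workcell import robot
print(robot.get_t()); robot.finish_job(); print(robot.get_t(),robot.get_gripper_width(),robot.get_torque()[2])
```

```text
15.1583
the job is handed in; nothing more can be done
the job is handed in; nothing more can be done
```

I screwed the cylinder in to its stop, backed it off a quarter turn, and handed the job in at 15.2 s with the key still gripped. `finish_job` gives no verdict, so these are my own checks.

- **Bottoming out:** I turned the key about 2.53 rad clockwise. The torque about the axis then jumped from 0.1 to 1.5 N m, close to the 2.52 rad I had measured in the pictures. I held it against the stop for about 0.5 s.
- **Quarter turn back:** I backed off 1.575 rad from the point where the torque rose. The jaws then stood at -0.103 rad against a measured lock yaw of -0.099 rad, and the wrist picture showed the bow in line with the lock.
- **Grip:** The gripper was commanded to 50 N and the finger opening stayed at 9.4 mm. The joints were still.
- **Side force:** About 7 N remained on the tool because the grip was about 1 mm off the axis. I left it, as it is well within the limits.
- **Bystanders:** In the last scene and wrist pictures, all four looked unmoved. I judged this by eye and did not measure it. I did not view the final top picture.
- **Not done:** My readings after the hand-in were refused, so the final second is unchecked.

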